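# Put the mixed-up eyelet setters back in their own dies

## Robot

A 7-joint arm with a two-finger parallel gripper is mounted at the origin on a cart in front of the work surface, level with it; the furniture and walls round the work are solid. World frame = base frame: x ahead of the robot, y to its left, z up, the work surface at z = 0. Lengths are in m, angles in rad, forces in N, time in s.
With the tool pointing down it reaches from about 0.35 to 0.9 m from the base axis. Payload 8.1 kg.
Tool frame: the origin (TCP) lies midway between the tips of the shut fingers; the grasp point (between the pads) lies 19 mm behind it; z points along the fingers, y is the line along which they close (so a half turn about z gives the same grasp; the last joint's range is limited). The gripper opens to 92 mm and grips with 3 to 60 N. Pads are 19 mm wide; open, the fingers measure 130 mm over their backs; the gripper's body (75 mm by 190 mm) begins 47 mm behind the grasp point.
Start: joints at [1.127, 0.434, 0.025, 1.573, -0.012, 1.134, -0.075], TCP at [0.209, -0.589, 0.227] pointing down, gripper open.
Joint ranges: [-2.62, 2.62], [-0.44, 2.09], [-1.27, 1.32], [0.08, 2.57], [-1.32, 4.46], [0.12, 2], [-2.74, 2.74]. Speed limits (rad/s): [2.22, 2.22, 3.01, 3.01, 3.14, 3.14, 3.14].

## Interface

Orientations are given as a rotation vector (axis times angle).
In Python, from cell import arm gives the robot as it stands.
- The arm moves only by the tool carry_out, never from a script. Its arguments are lists of equal length, an entry for each row: "claw": the finger opening in cm, from 0 to 9.18; "delta_pos": the shift along the tool's x, y, z in cm, a list of three; "angular": the turn, a rotation vector about the tool's x, y, z in rad, a list of three. In form: {"claw": [claw, ...], "delta_pos": [[dx, dy, dz], ...], "angular": [[ax, ay, az], ...]}. A call has 1 to 20 rows; each row shifts and turns the commanded pose from where the row before left it, along the tool's axes as they then stand; what a row does not reach is not made up. A row lasts 1/10 s, in which the tool goes at most 50 mm and 8.59 degrees, less where a joint would pass 70% of its speed; a pose out of reach is approached as far as the arm can. A call with a gripper value outside its range is refused whole. The fingers move at their own pace and stop on an object; "force" is the grip in N (left out, the last holds). Time passes only in rows, so rows that do not move let the fingers close. It gives the time, the measured TCP pose, the force, the opening and the grip force at its end, in the units of the state.
- arm.observe(): the state, without advancing time (a new reading comes with each control period).
- arm.get_image(name): name is "side" or "top"; returns a dict with "frame" (420x560x3 uint8, red, green, blue), "mtx" (3x3 intrinsics, pixels), "T" (4x4, takes a point from camera to world coordinates). Camera axes: x right, y down, z forward; pixel columns grow to the right and rows downward; lengths in m; the calibration is good to about 2 mm. A picture is of the moment at which its call begins. There is no depth.
- arm.sign_off(): hands the job in; it is judged then, once.
Trained networks look in a picture, given as the dict that the camera call returned (one of the last four; its "shot" number tells which), for a name from the list of things; names that differ only in an ending like _2 or _b are one class to them, and where a whole thing is asked for, a point or a joint stands for the part that bears it (a point fixed in the world has none). Each returns a list of dicts, best first, with "conf" (0 to 1); they miss things now and then, are a little off and sometimes report something else, mostly with a low value. They report only what shows in the picture. A call takes as long as a camera call. They do not tell look-alikes from the thing itself.
- arm.look_for(label, picture): "centre" ([column, row] as shares, 0 to 1, of the picture: columns of its width, rows of its height, amid what is visible of it).
- arm.trace(label, picture): "region" (420x560 bool, what is visible of it) and "centre" ([column, row] as shares, 0 to 1, of the picture: columns of its width, rows of its height, amid what is visible of it).
- arm.place_of(label, picture): "centre" ([column, row] as shares, 0 to 1, of the picture: columns of its width, rows of its height: a listed point, or the origin of a listed thing).
The state is a dict: "clock": time; "joints": joint angles; "dq": joint speeds; "joint_efforts": joint torques, N m; "position": TCP position; "ee_rot": TCP orientation; "force": force on the tool from outside, world axes, zero at the start; "ft_torque": the same for the moment, N m; "width": opening from 0.0 (shut) to 1.0 (fully open); "gripper_force": force on a finger pad.
Only numpy, scipy, OpenCV 4.12 (cv2) and the standard library are available. Lean on these libraries where they do the work, as an engineer would, in place of code of your own. Each camera call takes 0.05 s, during which the arm holds its last target. There are 200 camera calls.

## Task

The four eyelet setters have been put back on the wrong dies: swap them round until each one stands upright and fully down in the dish of its own die, the largest in the largest and so on down to the smallest. Every die is taken, so stand a setter on a bare spot of the bench for a while where you need to; let none fall over, and leave the tin of rivets and the carabiner where they are.

Things in the scene. Friction and masses are not known exactly. Their poses are not given: they have to be found in the camera images.
- setter_54: largest of four loose steel hand setters, upright, 100 mm high: a round stem 24 mm thick (grip it, 20 mm above the foot to the top) on a round nose. Nose: 14 mm high, 54 mm across at its flat foot, coned to 62 mm over the lowest 8 mm. Origin: centre of the foot; z up the stem. About 460 g. Its own die is die_54; it starts on one of the two smaller dies.
- setter_44: second largest of four loose steel hand setters, upright, 92 mm high: a round stem 22 mm thick (grip it, 20 mm above the foot to the top) on a round nose. Nose: 14 mm high, 44 mm across at its flat foot, coned to 52 mm over the lowest 8 mm. Origin: centre of the foot; z up the stem. About 330 g. Its own die is die_44; it starts on one of the two smaller dies.
- setter_29: second smallest of four loose steel hand setters, upright, 84 mm high: a round stem 18 mm thick (grip it, 20 mm above the foot to the top) on a round nose. Nose: 14 mm high, 29 mm across at its flat foot, coned to 37 mm over the lowest 8 mm. Origin: centre of the foot; z up the stem. About 180 g. Its own die is die_29; it starts on one of the two larger dies.
- setter_22: smallest of four loose steel hand setters, upright, 76 mm high: a round stem 16 mm thick (grip it, 20 mm above the foot to the top) on a round nose. Nose: 14 mm high, 22 mm across at its flat foot, coned to 30 mm over the lowest 8 mm. Origin: centre of the foot; z up the stem. About 120 g. Its own die is die_22; it starts on one of the two larger dies.
- die_54: largest of four dies, fixed to the bench, for setter_54: square foot plate 100 mm wide, 6 mm thick; round boss 80 mm across, rim 26 mm above the bench; in it a dish, 64 mm across at the rim, coned to 56 mm at its flat floor 18 mm above the bench. A setter too wide for it stands on the rim. Origin: below the dish's centre, at bench level; z up.
- die_44: second largest of four dies, fixed to the bench, for setter_44: square foot plate 88 mm wide, 6 mm thick; round boss 70 mm across, rim 26 mm above the bench; in it a dish, 54 mm across at the rim, coned to 46 mm at its flat floor 18 mm above the bench. A setter too wide for it stands on the rim. Origin: below the dish's centre, at bench level; z up.
- die_29: second smallest of four dies, fixed to the bench, for setter_29: square foot plate 76 mm wide, 6 mm thick; round boss 55 mm across, rim 26 mm above the bench; in it a dish, 39 mm across at the rim, coned to 31 mm at its flat floor 18 mm above the bench. A setter too wide for it stands on the rim. Origin: below the dish's centre, at bench level; z up.
- die_22: smallest of four dies, fixed to the bench, for setter_22: square foot plate 64 mm wide, 6 mm thick; round boss 48 mm across, rim 26 mm above the bench; in it a dish, 32 mm across at the rim, coned to 24 mm at its flat floor 18 mm above the bench. A setter too wide for it stands on the rim. Origin: below the dish's centre, at bench level; z up.
- rivet_tin: bystander: open round tin of rivets, 66 mm across and 46 mm high, behind the dies; origin at the centre of its underside. To be left alone. A shelf hangs over the back of the bench, its underside 0.53 m above the bench top, from x = 0.59 back: keep the wrist out of it
- carabiner: bystander: steel carabiner with a red sleeve, 120 x 68 x 11 mm, lying flat behind the dies; origin at its centre, underside. To be left alone. Apart from the listed things the bench is bare from x = 0.36 to 0.55 and y = -0.34 to 0.40, so a setter can be stood there
Mind the look-alikes: they are no part of the job. What is shaped like the die_44 but yellow is not meant.

How it is judged:
By the outcome, as a careful person would: the job done as asked, in the order asked, and still so for the second after the job is handed in, with the robot touching nothing.
It also fails if it takes over 128 s, if anything falls off the work surface, if the arm or the gripper's body presses on something with over 40 N, if the wrist force passes 120 N, or if a joint passes its speed limit or range.

## Working session

There is one attempt and no reset: what is moved stays moved. The work goes in short steps, Python scripts to look and compute and a tool call to move; the robot and the scene stay as the last step left them, time stands still between calls to the robot, and variables do not carry over. Pictures are saved under pics/ and viewed, at most 15 in all, crops included, and the job is handed in when it is done.

Besides the shell and the picture viewer there is one more tool, called as a command line: name --argument value ..., lists and objects as JSON in quotes. carry_out: Moves the arm, as the interface text tells. Its arguments: {"type":"object","properties":{"claw":{"type":"array","items":{"type":"number"}},"delta_pos":{"type":"array","items":{"type":"array","items":{"type":"number"}}},"angular":{"type":"array","items":{"type":"array","items":{"type":"number"}}},"force":{"type":"number"}},"required":["claw","delta_pos","angular"]}

```bash
mkdir -p pics; ls; python3 - <<'E'
from cell import arm
import cv2
for n in("top","side"):
    p=arm.get_image(n); cv2.imwrite(f"pics/{n}0.png",p["frame"][:,:,::-1]); print(n,p["mtx"].tolist(),p["T"].round(4).tolist())
s=arm.observe(); print(s)
E
```

```text
pics
top [[483.5386298076192, 0.0, 274.87585314258604], [0.0, 483.5386298076192, 212.36503956299688], [0.0, 0.0, 1.0]] [[0.0039, -0.9844, 0.1759, 0.2524], [-0.9998, -0.0072, -0.0184, 0.0368], [0.0193, -0.1758, -0.9842, 1.361], [0.0, 0.0, 0.0, 1.0]]
side [[491.0512019378049, 0.0, 285.97977865531885], [0.0, 491.0512019378049, 215.9173140640385], [0.0, 0.0, 1.0]] [[-0.8343, -0.2589, 0.4868, -0.0459], [-0.5514, 0.3848, -0.7402, 0.8871], [0.0043, -0.8859, -0.4638, 0.6087], [0.0, 0.0, 0.0, 1.0]]
{'clock': 0.1, 'joints': array([ 1.12739423,  0.43514088,  0.02496663,  1.57397158, -0.01159148,
        1.13396797, -0.07507811]), 'dq': array([ 9.10356052e-04, -4.71714969e-04, -4.87737689e-06, -2.73626227e-03,
        4.41477815e-04, -3.10709929e-05,  1.68797754e-03]), 'joint_efforts': array([ 3.88518107e-03, -6.69127679e+01,  9.88533497e-01, -3.15145075e+01,
       -6.04609516e-02,  3.74637265e-02,  1.90486679e-05]), 'position': array([ 0.20871202, -0.58866649,  0.22604443]), 'ee_rot': array([-3.09482524e+00, -5.32466372e-01,  5.53587821e-04]), 'force': array([-0.52130626,  0.16585423,  0.07498668]), 'ft_torque': array([ 0.01260841,  0.0562887 , -0.04731502]), 'gripper_force': 0.0, 'width': 1.0007660976636061}
```

View pics/top0.png

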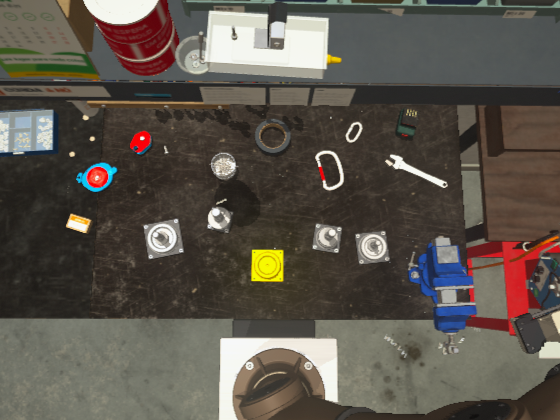

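View pics/side0.png

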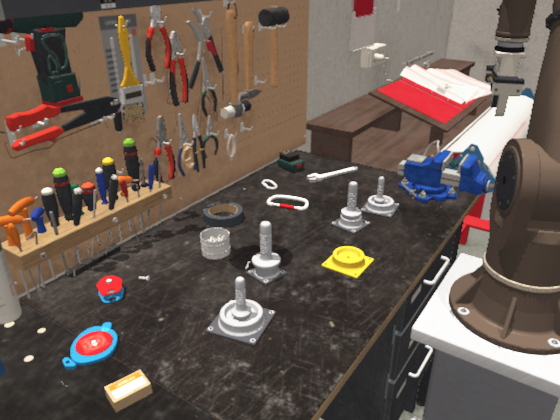

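The top view shows four steel dies at (163,238), (218,217), (327,237) and (372,247), each with a setter on it. The yellow look-alike at (268,265) is empty and not meant. The tin is at (223,166) and the carabiner at (330,170).

```bash
cat > h.py <<'E'
import numpy as np, cv2
from cell import arm
def ray(p,c,z):
    K,T=p["mtx"],p["T"]; d=T[:3,:3]@np.linalg.solve(K,[c[0],c[1],1]); o=T[:3,3]
    return (o+d*(z-o[2])/d[2])[:2]
def proj(p,X):
    K,T=p["mtx"],p["T"]; q=K@(T[:3,:3].T@(np.asarray(X)-T[:3,3])); return q[:2]/q[2]
def px(c): return np.array(c)*[560,420]
E
python3 - <<'E'
from h import *
P={n:arm.get_image(n) for n in("top","side")}
for l in [a+b for a in("setter_","die_") for b in("54","44","29","22")]:
    for n in P:
        for r in arm.place_of(l,P[n])[:3]:
            c=px(r["centre"]); print(l,n,round(r["conf"],2),c.round(1),ray(P[n],c,0.026 if l[0]=='s' else 0).round(4))
p=P["top"]["frame"][:,:,::-1]
a=[cv2.resize(p[y-27:y+28,x-27:x+28],(396,296*4//3),interpolation=cv2.INTER_CUBIC)[:296*4//3] for x,y in((163,238),(218,217),(327,237),(372,247))]
o=np.vstack([np.hstack(a[:2]),np.hstack(a[2:])]); o=cv2.resize(o,(600,600)); cv2.imwrite("pics/crop1.png",o)
E
```

```text
setter_54 top 0.73 [219.1 216.4] [0.4784 0.1678]
setter_54 top 0.63 [325.1 237.1] [ 0.422  -0.1282]
setter_54 top 0.6 [162.7 238.7] [0.4147 0.322 ]
setter_54 side 0.95 [351.4 215.8] [ 0.427  -0.1371]
setter_54 side 0.74 [242.4 314.2] [0.4164 0.3291]
setter_54 side 0.57 [378.2 204.2] [ 0.3976 -0.2378]
setter_44 top 0.73 [219.1 216.4] [0.4784 0.1678]
setter_44 top 0.63 [325.1 237.1] [ 0.422  -0.1282]
setter_44 top 0.6 [162.7 238.7] [0.4147 0.322 ]
setter_44 side 0.95 [351.4 215.8] [ 0.427  -0.1371]
setter_44 side 0.74 [242.4 314.2] [0.4164 0.3291]
setter_44 side 0.57 [378.2 204.2] [ 0.3976 -0.2378]
setter_29 top 0.73 [219.1 216.4] [0.4784 0.1678]
setter_29 top 0.63 [325.1 237.1] [ 0.422  -0.1282]
setter_29 top 0.6 [162.7 238.7] [0.4147 0.322 ]
setter_29 side 0.95 [351.4 215.8] [ 0.427  -0.1371]
setter_29 side 0.74 [242.4 314.2] [0.4164 0.3291]
setter_29 side 0.57 [378.2 204.2] [ 0.3976 -0.2378]
setter_22 top 0.73 [219.1 216.4] [0.4784 0.1678]
setter_22 top 0.63 [325.1 237.1] [ 0.422  -0.1282]
setter_22 top 0.6 [162.7 238.7] [0.4147 0.322 ]
setter_22 side 0.95 [351.4 215.8] [ 0.427  -0.
[... 539 characters left out ...]
ide 0.97 [239.  322.8] [0.4268 0.3278]
die_44 side 0.91 [380.6 208.6] [ 0.4006 -0.2662]
die_44 side 0.83 [266.3 276.1] [0.4735 0.1738]
die_29 top 0.71 [266.1 265.3] [0.3446 0.0354]
die_29 top 0.66 [220.6 221.3] [0.4687 0.1658]
die_29 top 0.62 [322.  236.1] [ 0.4282 -0.1227]
die_29 side 0.97 [239.  322.8] [0.4268 0.3278]
die_29 side 0.91 [380.6 208.6] [ 0.4006 -0.2662]
die_29 side 0.83 [266.3 276.1] [0.4735 0.1738]
die_22 top 0.71 [266.1 265.3] [0.3446 0.0354]
die_22 top 0.66 [220.6 221.3] [0.4687 0.1658]
die_22 top 0.62 [322.  236.1] [ 0.4282 -0.1227]
die_22 side 0.97 [239.  322.8] [0.4268 0.3278]
die_22 side 0.91 [380.6 208.6] [ 0.4006 -0.2662]
die_22 side 0.83 [266.3 276.1] [0.4735 0.1738]
```

View pics/crop1.png

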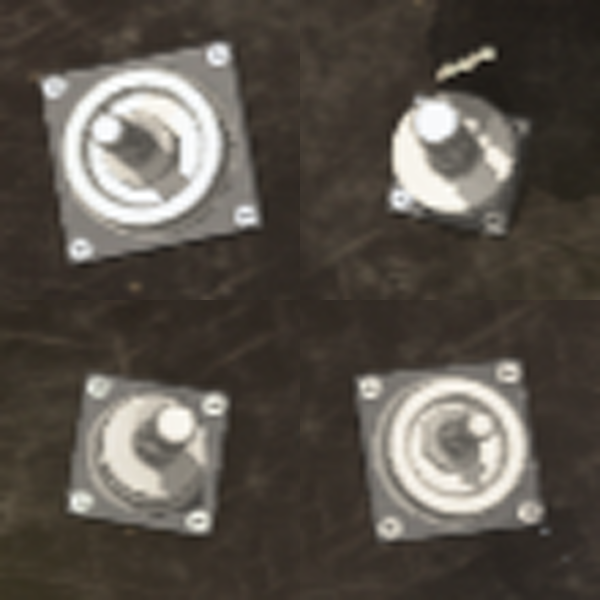

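The crop confirms the layout. From screw spacing (31 : 25.8 : 21.6 : 17.9 px), top-left is die_54 and bottom-right die_44, each holding a small setter. Top-right is die_22 with the widest nose, and bottom-left is die_29 with the other large setter. The yellow one at (268,265) is the decoy. Next, a side-view enlargement to tell the setters apart by height.

```bash
python3 - <<'E'
from h import *
P=arm.get_image("side")
p=P["frame"][:,:,::-1]
a=[cv2.resize(p[y-36:y+37,x-36:x+37],(400,300*4//3),interpolation=cv2.INTER_CUBIC) for x,y in((242,309),(265,254),(351,208),(380,198))]
o=np.vstack([np.hstack(a[:2]),np.hstack(a[2:])]); cv2.imwrite("pics/crop2.png",cv2.resize(o,(600,600)))
T=arm.get_image("top")
S=[[(56,86),(219,53),(246,215),(80,248)],[(424,100),(521,127),(495,222),(400,200)],[(98,386),(215,405),(198,520),(82,500)],[(371,387),(510,373),(530,510),(390,525)]]
tops=[(105,128),(434,119),(177,424),(482,425)]
k=600/110
for i,(x,y) in enumerate(((163,238),(218,217),(327,237),(372,247))):
    off=np.array([x-27-(i%2)*55,y-27-(i//2)*55])-0.5+0.5/k
    w=np.array([ray(T,np.array(s)/k+off,.007) for s in S[i]])
    print(i,"centre",w.mean(0).round(4),"side",np.linalg.norm(w-np.roll(w,1,0),axis=1).round(4))
    t=np.array(tops[i])/k+off
    for h in (.094,.102,.110,.118,.126): print("  top",t.round(1),h,ray(T,t,h).round(4),"->side px",proj(P,[*ray(T,t,h),h]).round(1))
    print("  die rim centre side px",proj(P,[*w.mean(0),.026]).round(1), "die base",proj(P,[*w.mean(0),.0]).round(1),[proj(P,[*q,.007]).round(1).tolist() for q in w])
E
```

```text
0 centre [0.4187 0.3248] side [0.0851 0.085  0.0857 0.0856]
  top [154.8 234.1] 0.094 [0.4186 0.3285] ->side px [240.3 283.4]
  top [154.8 234.1] 0.102 [0.4175 0.3267] ->side px [241.2 279.4]
  top [154.8 234.1] 0.11 [0.4165 0.3248] ->side px [242.2 275.4]
  top [154.8 234.1] 0.118 [0.4154 0.323 ] ->side px [243.1 271.4]
  top [154.8 234.1] 0.126 [0.4144 0.3211] ->side px [244.  267.3]
  die rim centre side px [242.9 312.5] die base [243.4 323.5] [[212.3, 328.8], [233.2, 302.2], [273.1, 312.6], [254.2, 341.1]]
1 centre [0.4732 0.1671] side [0.0539 0.0526 0.0515 0.0506]
  top [215.2 211.4] 0.094 [0.4802 0.1719] ->side px [263.5 237.3]
  top [215.2 211.4] 0.102 [0.4788 0.171 ] ->side px [264.3 234. ]
  top [215.2 211.4] 0.11 [0.4773 0.1702] ->side px [265.  230.6]
  top [215.2 211.4] 0.118 [0.4759 0.1693] ->side px [265.8 227.3]
  top [215.2 211.4] 0.126 [0.4745 0.1685] ->side px [266.5 223.9]
  die rim centre side px [268.  264.6] die base [268.2 274.7] [[250.6, 271.5], [269.4, 262.8], [284.9, 272.5], [267.5, 281.8]]
2 centre [ 0.4232 -0.1353] side [0.0602 0.0616 0.0608 0.0606]
  top 
[... 285 characters left out ...]
0.126 [ 0.4218 -0.1341] ->side px [355.4 180.8]
  die rim centre side px [352.4 216.4] die base [351.8 225.4] [[335.3, 223.3], [349.4, 215.2], [368.5, 222.7], [354.6, 231.1]]
3 centre [ 0.3977 -0.2632] side [0.0719 0.0731 0.0715 0.0731]
  top [378.  242.5] 0.094 [ 0.3999 -0.2597] ->side px [383.2 178. ]
  top [378.  242.5] 0.102 [ 0.3989 -0.2578] ->side px [383.5 175.5]
  top [378.  242.5] 0.11 [ 0.398 -0.256] ->side px [383.8 173. ]
  top [378.  242.5] 0.118 [ 0.3971 -0.2541] ->side px [384.2 170.5]
  top [378.  242.5] 0.126 [ 0.3961 -0.2522] ->side px [384.5 168. ]
  die rim centre side px [382.  200.8] die base [381.1 209.3] [[364.4, 209.6], [373.1, 199.3], [397.9, 204.5], [390.3, 215.3]]
```

View pics/crop2.png

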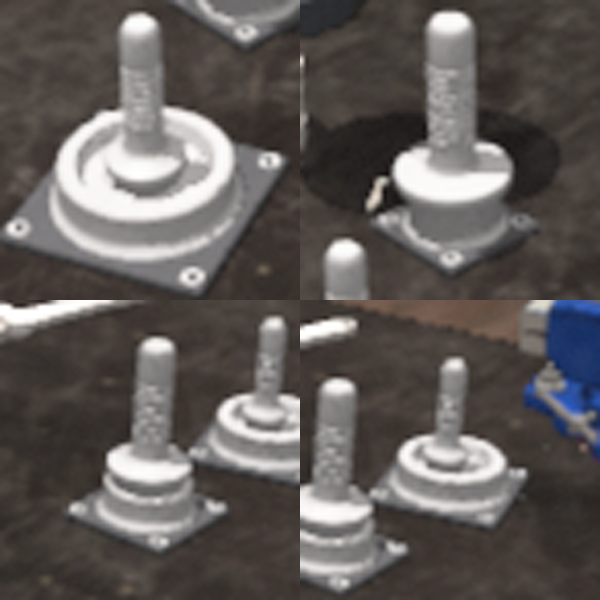

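Identified: setter_29 is in die_54, setter_54 on die_22, setter_44 on die_29 and setter_22 in die_44. Plan: park 29, then 54→die_54, 22→die_22, 44→die_44, 29→die_29. The tool axes will be tool x = world +y, tool y = world +x.

carry_out --claw '[6,6,6,6,6,6,6,6,6,6,6,6,6,6,6,6,6,6,6,6]' --delta_pos '[[0,0,-5],[0,0,-5],[0,0,0],[0,0,0],[0,0,0],[0,0,0],[0,0,0],[0,0,0],[0,0,0],[0,0,0],[0,0,0],[3,2.6,0],[3,2.6,0],[3,2.6,0],[3,2.6,0],[3,2.6,0],[3,2.6,0],[3,2.6,0],[3,2.6,0],[0,0,0]]' --angular '[[0,0,0],[0,0,0],[0,0,-0.1367],[0,0,-0.1367],[0,0,-0.1367],[0,0,-0.1367],[0,0,-0.1367],[0,0,-0.1367],[0,0,-0.1367],[0,0,-0.1367],[0,0,-0.1367],[0,0,0],[0,0,0],[0,0,0],[0,0,0],[0,0,0],[0,0,0],[0,0,0],[0,0,0],[0,0,0]]' --force 50

```text
clock: 3.1
position: [0.421, -0.3434, 0.3272]
ee_rot: [2.211, 2.231, 0.005]
force: [-0.5, 0.8, 0.7]
width: 0.654
gripper_force: 0.0
```

```bash
cat > fit.py <<'E'
from h import *
from scipy.optimize import least_squares
S={54:[(56,86),(219,53),(246,215),(80,248)],22:[None,None,(495,222),(400,200)],29:[(98,386),(215,405),(198,520),(82,500)],44:[(371,387),(510,373),(530,510),(390,525)]}
C={54:(163,238),22:(218,217),29:(327,237),44:(372,247)}; CS={54:(242,309),22:(265,254),29:(351,208),44:(380,198)}
SS={54:[(17,229),None,(270,160),(192,276)],22:[(390,220),None,(522,220),(451,260)],29:[(78,511),None,(217,508),(157,541)],44:[(377,494),None,(519,473),(488,518)]}
L={54:.085,44:.073,29:.061,22:.049}
T=arm.get_image("top"); P=arm.get_image("side")
for i,d in enumerate((54,22,29,44)):
    o=[]
    for tab,cc,r,k,p in((S,C,27,600/110,T),(SS,CS,36,300/73,P)):
        for j,s in enumerate(tab[d]):
            if s is None: continue
            px_=np.array([s[0]-300*(i%2),s[1]-300*(i//2)])/k+np.array(cc[d])-r-.5+.5/k
            o.append((j,px_,p))
    def res(v,sel=None):
        out=[]
        for j,q,p in o:
            if sel is not None and p is not sel: continue
            a=v[2]+[3,1,-1,-3][j]*np.pi/4*-1+0
            out+=list(proj(p,[v[0]+L[d]/2**.5*np.cos(a),v[1]+L[d]/2**.5*np.sin(a),.007])-q)
        return out
    # corner order: image TL,TR,BR,BL = (+x,+y),(+x,-y),(-x,-y),(-x,+y)
    def mk(sel):
        def f(v):
            out=[]
            for j,q,p in o:
                if sel is not None and p is not sel: continue
                a=v[2]+[1,-1,-3,3][j]*np.pi/4
                out+=list(proj(p,[v[0]+L[d]/2**.5*np.cos(a),v[1]+L[d]/2**.5*np.sin(a),.007])-q)
            return out
        return f
    x0=[*{54:(.419,.325),22:(.473,.167),29:(.423,-.135),44:(.398,-.263)}[d],0]
    for n,s in(("both",None),("top",T),("side",P)):
        r=least_squares(mk(s),x0); print(d,n,r.x.round(4),"rms",np.sqrt(np.mean(r.fun**2)).round(2))
print(arm.observe()["position"],arm.observe()["ee_rot"],arm.observe()["joints"].round(2))
E
python3 fit.py
```

```text
54 both [0.4212 0.3253 0.2016] rms 0.67
54 top [0.4187 0.3248 0.2026] rms 0.11
54 side [0.4233 0.3249 0.2106] rms 0.28
22 both [ 0.4753  0.168  -0.2233] rms 0.8
22 top [ 0.4715  0.1676 -0.2219] rms 0.2
22 side [ 0.4777  0.167  -0.218 ] rms 0.24
29 both [ 0.4251 -0.135  -0.1729] rms 0.59
29 top [ 0.4232 -0.1353 -0.159 ] rms 0.1
29 side [ 0.4277 -0.1359 -0.1738] rms 0.27
44 both [ 0.3995 -0.2631  0.1032] rms 0.59
44 top [ 0.3977 -0.2632  0.1091] rms 0.17
44 side [ 0.4026 -0.265   0.1092] rms 0.28
[ 0.41735709 -0.34833241  0.32685468] [ 2.21840916e+00  2.22410675e+00 -2.41445342e-04] [ 0.87  0.26 -0.35  1.59  0.09  1.31  0.51]
```

carry_out --claw '[6,6,6,6,6,6,6,6,6,6,6,6,6,6,6,6,6,6,6,6]' --delta_pos '[[4.2,0,0],[4.2,0,0],[4.2,0,0],[4.2,0,0],[4.2,0,0],[4.2,0,0],[4.2,0,0],[4.2,0,0],[4.2,0,0],[4.2,0,0],[4.2,0,0],[4.2,0,0],[4.2,0,0],[4.2,0,0],[4.2,0,0],[4.5,0.2,0],[0,0,3],[0,0,4],[0,0,4],[0,0,0]]' --angular '[[0,0,0],[0,0,0],[0,0,0],[0,0,0],[0,0,0],[0,0,0],[0,0,0],[0,0,0],[0,0,0],[0,0,0],[0,0,0],[0,0,0],[0,0,0],[0,0,0],[0,0,0],[0,0,0],[0,0,0],[0,0,0],[0,0,0],[0,0,0]]'

```text
clock: 5.2
position: [0.4179, 0.322, 0.2121]
ee_rot: [2.223, 2.219, -0.014]
force: [-0.1, -0.8, -0.1]
width: 0.653
gripper_force: 0.0
```

```bash
cat > st.py <<'E'
from h import *
s=arm.observe();print(s["clock"],s["position"].round(4),s["ee_rot"].round(3),s["joints"].round(2),s["force"].round(1),s["width"])
E
python3 st.py
```

```text
5.2 [0.4179 0.322  0.2121] [ 2.223  2.219 -0.014] [-0.15  0.42 -0.82  1.77  0.33  1.11 -1.08] [-0.1 -0.8 -0.1] 0.6528682742192266
```

carry_out --claw '[6,6,6,6,6,6,6]' --delta_pos '[[0,0,0],[0,0,4],[0,0,4],[0,0,4],[0,0,3],[0,0,1],[0,0,0]]' --angular '[[0,0,0],[0,0,0],[0,0,0],[0,0,0],[0,0,0],[0,0,0],[0,0,0]]'

```text
clock: 5.9
position: [0.4197, 0.3262, 0.0575]
ee_rot: [2.222, 2.22, 0.001]
force: [0.7, -0.3, 1.2]
width: 0.655
gripper_force: 0.0
```

```bash
python3 - <<'E'
from h import *
p=arm.get_image("side");q=arm.get_image("top")
a=p["frame"][240:360,180:300,::-1]; b=q["frame"][180:300,100:220,::-1]
cv2.imwrite("pics/g1.png",cv2.resize(np.hstack([a,b]),(800,400),interpolation=cv2.INTER_CUBIC))
exec(open("st.py").read())
E
```

```text
6.0 [0.4201 0.3271 0.0589] [2.222 2.221 0.005] [-0.26  0.6  -0.7   1.94  0.53  0.8  -1.26] [-0.3  0.8  0.7] 0.6564234013191856
```

View pics/g1.png

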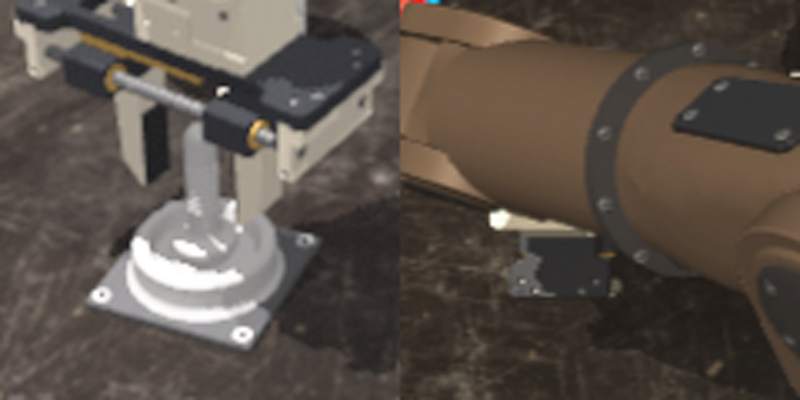

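The fingers straddle setter_29's stem (side crop about (205,170)). Closing, then a short lift.

carry_out --claw '[3,1,1,1,1,1,1,1,1,1,1]' --delta_pos '[[0,0,0],[0,0,0],[0,0,0],[0,0,0],[0,0,0],[0,0,0],[0,0,-2],[0,0,-4],[0,0,-4],[0,0,-4],[0,0,0]]' --angular '[[0,0,0],[0,0,0],[0,0,0],[0,0,0],[0,0,0],[0,0,0],[0,0,0],[0,0,0],[0,0,0],[0,0,0],[0,0,0]]'

```text
clock: 7.1
position: [0.4201, 0.3285, 0.2016]
ee_rot: [2.22, 2.221, 0.012]
force: [0.2, 0.6, -2.1]
width: 0.188
gripper_force: 50.0
```

```bash
python3 - <<'E'
from h import *
p=arm.get_image("side")
exec(open("st.py").read())
t=s["position"]
f=t-[0,0,.039]; c=proj(p,f); print("foot px",c)
r=48; x,y=c.round().astype(int); y-=15
a=p["frame"][y-r:y+r,x-r:x+r,::-1]; a=cv2.resize(a,(600,600),interpolation=cv2.INTER_CUBIC)
k=600/96
def dot(X,col): 
    u=(proj(p,X)-[x-r,y-r]+.5)*k; cv2.circle(a,tuple(int(v) for v in u),4,col,-1)
ang=np.linspace(0,2*np.pi,24,endpoint=False)
for g in ang: dot(f+[.0145*np.cos(g),.0145*np.sin(g),0],(0,0,255)); dot(f+[.0185*np.cos(g),.0185*np.sin(g),.014],(0,255,0))
cv2.imwrite("pics/g2.png",a)
E
```

```text
7.15 [0.4196 0.3271 0.1989] [2.221 2.221 0.007] [-0.16  0.43 -0.81  1.79  0.35  1.07 -1.1 ] [-0.5  0.1 -2.7] 0.18900545056974025
foot px [238.85042724 251.52921823]
```

View pics/g2.png

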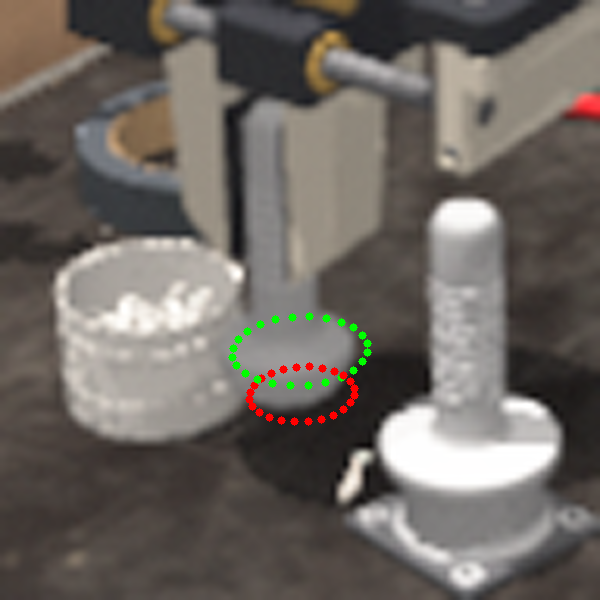

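Gripped at about 17.3 mm, near 18. I'm parking it on the bench at (0.47, 0.02), and will confirm which small setter it is by comparing against the other one.

carry_out --claw '[1,1,1,1,1,1,1,1,1,1,1,1,1,1,1,1,1]' --delta_pos '[[-3,0.5,0],[-4,0.5,0],[-4,0.7,0],[-4,0.7,0],[-4,0.7,0],[-4,0.7,0],[-4,0.7,0],[-3,0.5,0],[-0.7,0,0],[0,0,0],[0,0,3],[0,0,4],[0,0,4],[0,0,3],[0,0,1],[0,0,0],[0,0,0]]' --angular '[[0,0,0],[0,0,0],[0,0,0],[0,0,0],[0,0,0],[0,0,0],[0,0,0],[0,0,0],[0,0,0],[0,0,0],[0,0,0],[0,0,0],[0,0,0],[0,0,0],[0,0,0],[0,0,0],[0,0,0]]'

```text
clock: 8.85
position: [0.4694, 0.0201, 0.0477]
ee_rot: [2.219, 2.223, 0.002]
force: [-0.1, 0.5, -1.5]
width: 0.189
gripper_force: 50.0
```

```bash
cat > avg.py <<'E'
from h import *
A=[]
for i in range(4):
    arm.get_image("side"); s=arm.observe(); A.append(np.r_[s["position"],s["force"],s["ee_rot"]])
A=np.array(A); print(s["clock"],A.mean(0).round(4).tolist(),A.std(0)[:6].round(4),"w mm",s["width"]*91.8)
E
python3 avg.py
```

```text
9.05 [0.4698, 0.0194, 0.0481, -0.2743, -0.2187, -1.7617, 2.2199, 2.2207, 0.0028] [1.000e-04 3.000e-04 1.000e-04 4.510e-01 1.481e-01 3.611e-01] w mm 17.29549587361929
```

carry_out --claw '[1,1,1,1,1]' --delta_pos '[[0,0,0.3],[0,0,0.3],[0,0,0.1],[0,0,0],[0,0,0]]' --angular '[[0,0,0],[0,0,0],[0,0,0],[0,0,0],[0,0,0]]'

```text
clock: 9.55
position: [0.4687, 0.019, 0.0397]
ee_rot: [-2.221, -2.222, 0.0]
force: [0.4, 0.3, -1.5]
width: 0.19
gripper_force: 50.0
```

carry_out --claw '[1,1,1]' --delta_pos '[[0,0,0.1],[0,0,0],[0,0,0]]' --angular '[[0,0,0],[0,0,0],[0,0,0]]'

```text
clock: 9.85
position: [0.4687, 0.019, 0.0387]
ee_rot: [-2.221, -2.222, 0.0]
force: [0.4, 0.1, -1.6]
width: 0.187
gripper_force: 50.0
```

carry_out --claw '[1,1,1,1]' --delta_pos '[[0,0,0.1],[0,0,0],[0,0,0.1],[0,0,0]]' --angular '[[0,0,0],[0,0,0],[0,0,0],[0,0,0]]'

```text
clock: 10.25
position: [0.469, 0.0191, 0.0385]
ee_rot: [2.22, 2.221, -0.0]
force: [-8.3, -1.9, 30.8]
width: 0.188
gripper_force: 50.0
```

```bash
python3 avg.py; python3 - <<'E'
from h import *
p=arm.get_image("side"); t=arm.observe()["position"]
c=proj(p,[t[0],t[1],0]).round().astype(int); print(c); x,y=c[0],c[1]-20
a=p["frame"][y-40:y+40,x-40:x+40,::-1]
cv2.imwrite("pics/g3.png",cv2.resize(a,(560,560),interpolation=cv2.INTER_CUBIC))
E
```

```text
10.45 [0.469, 0.0191, 0.0385, -7.8563, -1.4909, 30.6528, 2.2195, 2.2205, -0.0003] [0.     0.     0.     0.4046 0.5799 0.8027] w mm 17.02212502154694
[305 246]
```

View pics/g3.png

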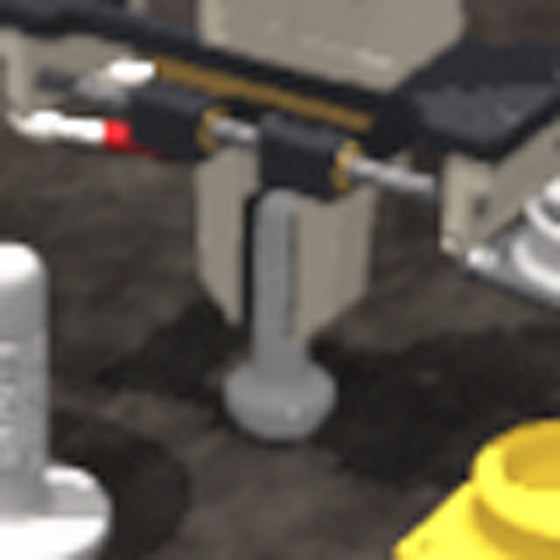

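Contact force is 31 N with setter_29 standing upright at crop (281,420), which matches the predicted foot pixel. Easing off, releasing, and going to setter_54.

carry_out --claw '[1,1,4,6,6,6,6,6,6,6,6,6,6,6,6]' --delta_pos '[[0,0,-0.15],[0,0,0],[0,0,0],[0,0,0],[0,0,0],[0,0,-2],[0,0,-4],[0,0,-5],[0,0,-5],[3,0.2,-2],[4,0.2,0],[4,0.2,0],[3,0.2,0],[0.9,0,0],[0,0,0]]' --angular '[[0,0,0],[0,0,0],[0,0,0],[0,0,0],[0,0,0],[0,0,0],[0,0,0],[0,0,0],[0,0,0],[0,0,0],[0,0,0],[0,0,0],[0,0,0],[0,0,0],[0,0,0]]'

```text
clock: 12.0
position: [0.4763, 0.1694, 0.218]
ee_rot: [-2.217, -2.224, 0.0]
force: [-0.0, -0.8, -0.5]
width: 0.655
gripper_force: 0.0
```

```bash
python3 st.py; python3 - <<'E'
from h import *
p=arm.get_image("side"); q=arm.get_image("top")
out=[]
for im,X in((p,[.469,.019,.042]),(q,[.469,.019,.042])):
    x,y=proj(im,X).round().astype(int); print(x,y, proj(im,[.469,.0191,0]),proj(im,[.469,.0191,.084]))
    out.append(cv2.resize(im["frame"][y-32:y+32,x-25:x+25,::-1],(400,512),interpolation=cv2.INTER_CUBIC))
cv2.imwrite("pics/g4.png",np.hstack(out))
E
```

```text
12.0 [0.4763 0.1694 0.218 ] [-2.217 -2.224  0.   ] [ 0.19  0.37 -0.83  1.82  0.3   1.08 -0.74] [-0.  -0.8 -0.5] 0.654589542919929
306 231 [305.35504712 245.97675718] [306.17620387 214.85243397]
272 219 [272.14675672 221.53570255] [272.57901553 216.60946461]
```

View pics/g4.png

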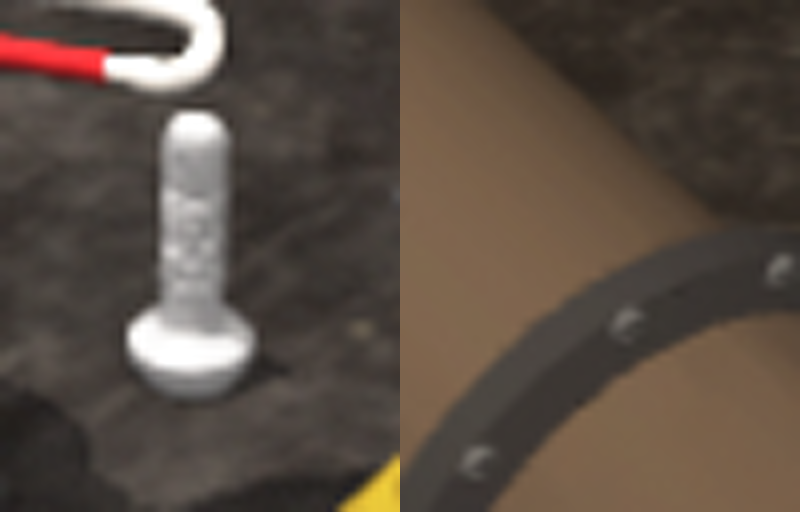

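The side view puts setter_29 upright at the expected pixel, with a bias of about -0.8 px, so the combined fit positions stand. Grasping setter_54.

carry_out --claw '[6,6,6,6,6,6,6,5,4,3,2,1,1,1,1]' --delta_pos '[[0,0,0],[0,0,4],[0,0,4],[0,0,4],[0,0,2],[0,0,0.8],[0,0,0],[0,0,0],[0,0,0],[0,0,0],[0,0,0],[0,0,0],[0,0,0],[0,0,0],[0,0,0]]' --angular '[[0,0,0],[0,0,0],[0,0,0],[0,0,0],[0,0,0],[0,0,0],[0,0,0],[0,0,0],[0,0,0],[0,0,0],[0,0,0],[0,0,0],[0,0,0],[0,0,0],[0,0,0]]'

```text
clock: 13.6
position: [0.4766, 0.168, 0.0704]
ee_rot: [2.221, 2.222, -0.0]
force: [-1.8, -1.2, 5.6]
width: 0.25
gripper_force: 49.9
```

```bash
python3 avg.py
```

```text
13.8 [0.4766, 0.168, 0.0704, -2.6868, -0.9332, 5.551, 2.221, 2.2217, -0.0002] [0.     0.     0.     0.3437 0.2114 0.4337] w mm 23.54455268117434
```

carry_out --claw '[1,1,1,1,1,1,1,1,1,1,1,1,1,1,1,1,1]' --delta_pos '[[0,0,-2],[0,0,-4],[0,0,-4],[0,0,-2],[2.5,-0.9,0],[3,-1.1,0],[3,-1.1,0],[3,-1.1,0],[2.5,-0.9,0],[1.73,-0.44,0],[0,0,0],[0,0,3],[0,0,4],[0,0,3],[0,0,1],[0,0,0],[0,0,0]]' --angular '[[0,0,0],[0,0,0],[0,0,0],[0,0,0],[0,0,0],[0,0,0],[0,0,0],[0,0,0],[0,0,0],[0,0,0],[0,0,0],[0,0,0],[0,0,0],[0,0,0],[0,0,0],[0,0,0],[0,0,0]]'

```text
clock: 15.5
position: [0.4219, 0.3257, 0.0813]
ee_rot: [-2.221, -2.221, -0.002]
force: [0.8, 0.4, -4.1]
width: 0.251
gripper_force: 49.9
```

```bash
python3 avg.py; cat > crop.py <<'E'
from h import *
import sys
name,X,Y=sys.argv[1],float(sys.argv[2]),float(sys.argv[3])
p=arm.get_image("side"); t=arm.observe()["position"]
x,y=proj(p,[X,Y,.026]).round().astype(int); y-=12; r=36
cv2.imwrite(f"pics/{name}.png",cv2.resize(p["frame"][y-r:y+r,x-r:x+r,::-1],(576,576),interpolation=cv2.INTER_CUBIC))
print("die rim",(proj(p,[X,Y,.026])-[x-r,y-r]+.5)*8,"tcp axis at rim",(proj(p,[t[0],t[1],.026])-[x-r,y-r]+.5)*8)
E
python3 crop.py g5 .4212 .3253
```

```text
15.7 [0.4221, 0.326, 0.0817, -0.1391, 0.0523, -4.4527, 2.2213, 2.2212, 0.0038] [0.000e+00 1.000e-04 1.000e-04 5.034e-01 3.061e-01 3.849e-01] w mm 23.30241378163999
die rim [289.22816756 389.64092281] tcp axis at rim [285.90751421 389.43124053]
```

View pics/g5.png

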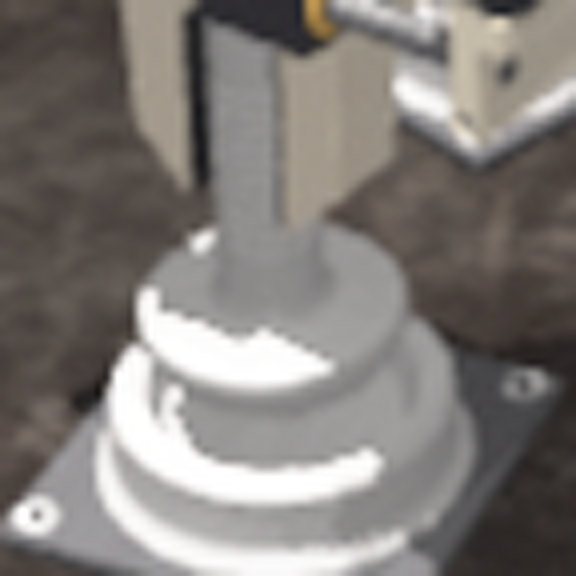

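The nose sits about 1 px left of and slightly beyond the boss centre (crop (272,306) against (282,398)). That is inside the 5 mm lead-in, so I'll nudge it and lower.

carry_out --claw '[1,1,1,1,1,1,1]' --delta_pos '[[0,-0.15,0],[0,0,0],[0,0,0.6],[0,0,0.6],[0,0,0.3],[0,0,0.1],[0,0,0]]' --angular '[[0,0,0],[0,0,0],[0,0,0],[0,0,0],[0,0,0],[0,0,0],[0,0,0]]'

```text
clock: 16.45
position: [0.4196, 0.3252, 0.0639]
ee_rot: [-2.221, -2.222, 0.001]
force: [0.3, -0.2, -4.4]
width: 0.251
gripper_force: 49.9
```

carry_out --claw '[1,1,1,1]' --delta_pos '[[0,0,0.1],[0,0,0],[0,0,0.1],[0,0,0]]' --angular '[[0,0,0],[0,0,0],[0,0,0],[0,0,0]]'

```text
clock: 16.85
position: [0.4199, 0.3254, 0.0625]
ee_rot: [2.221, 2.222, 0.001]
force: [-0.4, 0.3, -0.2]
width: 0.254
gripper_force: 49.9
```

Contact came exactly at dish-floor height with no side load. Releasing, then going to the setter in die_44.

carry_out --claw '[3,5,6,6,6,6,6,6,6,6,6,6,6,6,6,6,6,6,6,6]' --delta_pos '[[0,0,0],[0,0,0],[0,0,0],[0,0,-2],[0,0,-4],[0,0,-4],[-2,0,-4],[-4,-0.1,0],[-4.5,-0.2,0],[-4.5,-0.2,0],[-4.5,-0.2,0],[-4.5,-0.2,0],[-4.5,-0.2,0],[-4.5,-0.2,0],[-4.5,-0.2,0],[-4.5,-0.2,0],[-4.5,-0.2,0],[-4.5,0,0],[-4.5,0,0],[-3,0,0]]' --angular '[[0,0,0],[0,0,0],[0,0,0],[0,0,0],[0,0,0],[0,0,0],[0,0,0],[0,0,0],[0,0,0],[0,0,0],[0,0,0],[0,0,0],[0,0,0],[0,0,0],[0,0,0],[0,0,0],[0,0,0],[0,0,0],[0,0,0],[0,0,0]]'

```text
clock: 18.85
position: [0.4003, -0.2632, 0.2023]
ee_rot: [2.224, 2.218, -0.001]
force: [0.9, 0.1, -0.7]
width: 0.653
gripper_force: 0.0
```

carry_out --claw '[6,6]' --delta_pos '[[0,0,0],[0,0,0]]' --angular '[[0,0,0],[0,0,0]]'

```text
clock: 19.05
position: [0.4008, -0.2598, 0.2021]
ee_rot: [-2.222, -2.22, -0.001]
force: [-0.5, 1.5, -0.4]
width: 0.655
gripper_force: 0.0
```

```bash
python3 avg.py;  python3 - <<'E'
from h import *
p=arm.get_image("side"); q=arm.get_image("top")
out=[]
x,y=245,300; out.append(cv2.resize(p["frame"][y-40:y+40,x-40:x+40,::-1],(400,400),interpolation=cv2.INTER_CUBIC))
x,y=380,190; out.append(cv2.resize(p["frame"][y-40:y+40,x-40:x+40,::-1],(400,400),interpolation=cv2.INTER_CUBIC))
cv2.imwrite("pics/g6.png",np.hstack(out)); cv2.imwrite("pics/top1.png",q["frame"][:,:,::-1])
E
```

```text
19.25 [0.4011, -0.2585, 0.2023, 0.2349, 0.1638, -0.5129, -0.0005, 0.0006, -0.0002] [1.000e-04 2.000e-04 1.000e-04 3.347e-01 3.268e-01 3.984e-01] w mm 60.07948196151674
```

View pics/g6.png

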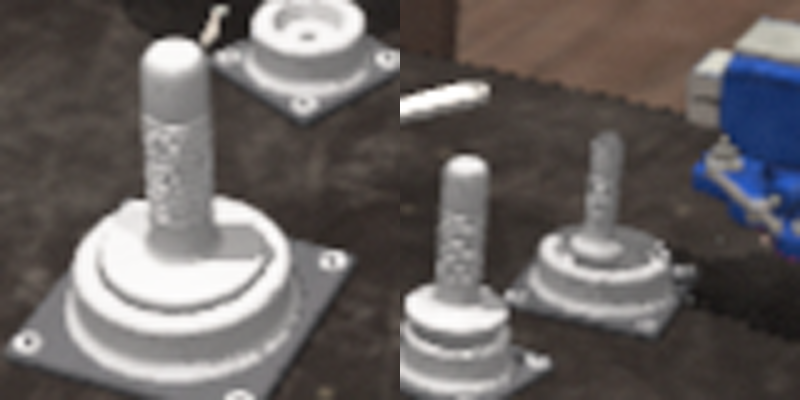

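setter_54 is fully down in die_54, flush at the rim. Now grasping setter_22.

carry_out --claw '[6,6,6,6,6,6,6,5,4,3,2,1,1,1,1]' --delta_pos '[[-0.1,0,0],[0,0,4],[0,0,4],[0,0,4],[0,0,2],[0,0,1.2],[0,0,0],[0,0,0],[0,0,0],[0,0,0],[0,0,0],[0,0,0],[0,0,0],[0,0,0],[0,0,0]]' --angular '[[0,0,0],[0,0,0],[0,0,0],[0,0,0],[0,0,0],[0,0,0],[0,0,0],[0,0,0],[0,0,0],[0,0,0],[0,0,0],[0,0,0],[0,0,0],[0,0,0],[0,0,0]]'

```text
clock: 20.85
position: [0.401, -0.2609, 0.0504]
ee_rot: [2.221, 2.221, -0.0]
force: [-1.0, -0.3, 5.0]
width: 0.166
gripper_force: 50.0
```

```bash
python3 avg.py
```

```text
21.05 [0.401, -0.2608, 0.0504, -0.3548, 0.3751, 5.2273, 2.221, 2.2214, -0.0002] [0.     0.     0.     0.1737 0.5717 0.5805] w mm 15.20219572634258
```

carry_out --claw '[1,1,1,1,1,1,1,1,1,1,1,1,1,1,1,1,1,1,1,1]' --delta_pos '[[0,0,-2],[0,0,-4],[0,0,-4],[0,0,-3],[2.9,0.4,0],[3.9,0.6,0],[4.2,0.7,0],[4.2,0.7,0],[4.2,0.7,0],[4.2,0.7,0],[4.2,0.7,0],[4.2,0.7,0],[4.2,0.7,0],[3.7,0.8,0],[2,0.4,0],[0.98,0.3,0],[0,0,3],[0,0,4],[0,0,3.4],[0,0,1]]' --angular '[[0,0,0],[0,0,0],[0,0,0],[0,0,0],[0,0,0],[0,0,0],[0,0,0],[0,0,0],[0,0,0],[0,0,0],[0,0,0],[0,0,0],[0,0,0],[0,0,0],[0,0,0],[0,0,0],[0,0,0],[0,0,0],[0,0,0],[0,0,0]]'

```text
clock: 23.05
position: [0.4728, 0.1657, 0.063]
ee_rot: [-2.221, -2.219, 0.009]
force: [0.7, -1.0, -1.0]
width: 0.163
gripper_force: 50.0
```

carry_out --claw '[1,1]' --delta_pos '[[0,0,0],[0,0,0]]' --angular '[[0,0,0],[0,0,0]]'

```text
clock: 23.25
position: [0.4755, 0.1682, 0.0674]
ee_rot: [2.221, 2.221, 0.002]
force: [-0.4, -0.3, -0.1]
width: 0.166
gripper_force: 50.0
```

```bash
python3 avg.py; python3 crop.py g7 .475 .168
```

```text
23.45 [0.4759, 0.1684, 0.0677, 0.5154, -0.1239, -1.1603, 2.2207, 2.2204, 0.0035] [1.000e-04 1.000e-04 1.000e-04 4.054e-01 3.978e-01 1.668e-01] w mm 15.245620448282633
die rim [292.77598062 384.65299176] tcp axis at rim [290.56102885 384.45834788]
```

View pics/g7.png

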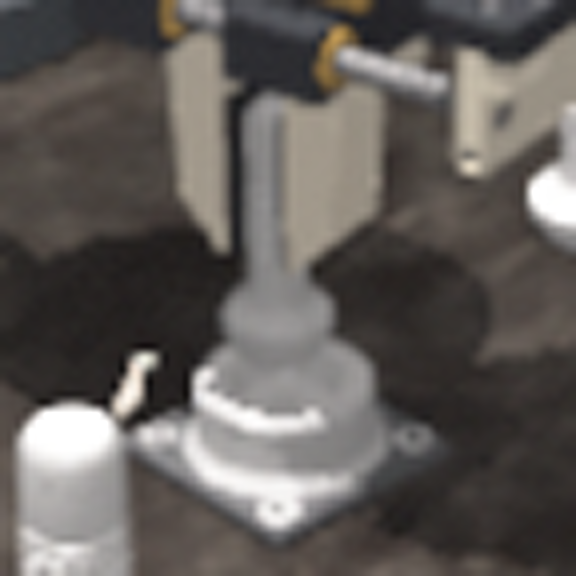

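The nose at crop (278,310) is about 0.5 px (1 mm) left of the boss centre at (283,385). Small correction, then lowering.

carry_out --claw '[1,1,1,1,1,1,1]' --delta_pos '[[-0.05,-0.1,0],[0,0,0],[0,0,0.6],[0,0,0.6],[0,0,0.2],[0,0,0],[0,0,0]]' --angular '[[0,0,0],[0,0,0],[0,0,0],[0,0,0],[0,0,0],[0,0,0],[0,0,0]]'

```text
clock: 24.2
position: [0.4737, 0.1677, 0.0521]
ee_rot: [-2.221, -2.222, 0.0]
force: [-0.6, -0.3, -1.0]
width: 0.165
gripper_force: 50.0
```

carry_out --claw '[1,1,1,1,1]' --delta_pos '[[0,0,0.1],[0,0,0.1],[0,0,0],[0,0,0.1],[0,0,0]]' --angular '[[0,0,0],[0,0,0],[0,0,0],[0,0,0],[0,0,0]]'

```text
clock: 24.7
position: [0.4741, 0.1677, 0.0504]
ee_rot: [2.22, 2.221, 0.001]
force: [-3.7, -2.6, 17.0]
width: 0.164
gripper_force: 50.0
```

carry_out --claw '[1,3,5,6,6,6,6,6,6,6,6,6,6,6,6,6,6,6,6]' --delta_pos '[[0,0,-0.1],[0,0,0],[0,0,0],[0,0,0],[0,0,-2],[0,0,-4],[0,0,-5],[0,0,-4],[-2.3,-0.4,0],[-4,-0.7,0],[-4,-0.7,0],[-4,-0.7,0],[-4,-0.7,0],[-4,-0.7,0],[-4,-0.7,0],[-3,-0.4,0],[-1,0,0],[0,0,0],[0,0,0]]' --angular '[[0,0,0],[0,0,0],[0,0,0],[0,0,0],[0,0,0],[0,0,0],[0,0,0],[0,0,0],[0,0,0],[0,0,0],[0,0,0],[0,0,0],[0,0,0],[0,0,0],[0,0,0],[0,0,0],[0,0,0],[0,0,0],[0,0,0]]'

```text
clock: 26.6
position: [0.4242, -0.1341, 0.2002]
ee_rot: [-2.22, -2.223, -0.001]
force: [0.3, 0.6, 0.5]
width: 0.65
gripper_force: 0.0
```

```bash
python3 avg.py; python3 - <<'E'
from h import *
p=arm.get_image("side"); out=[]
for x,y in((268,248),(354,200)): out.append(cv2.resize(p["frame"][y-36:y+36,x-36:x+36,::-1],(400,400),interpolation=cv2.INTER_CUBIC))
cv2.imwrite("pics/g8.png",np.hstack(out))
E
```

```text
26.8 [0.4242, -0.1338, 0.2003, -0.2556, 0.2501, 0.0596, -2.2184, -2.2244, -0.0007] [0.000e+00 1.000e-04 0.000e+00 1.454e-01 1.470e-01 5.287e-01] w mm 60.147761844416976
```

View pics/g8.png

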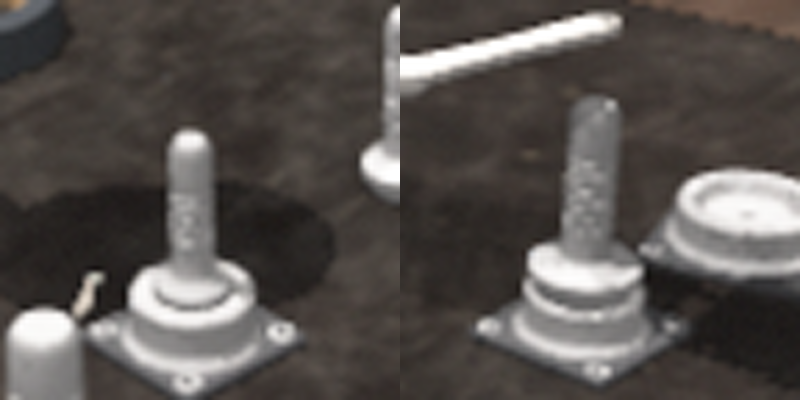

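setter_22 is seated in die_22, and die_44 is empty. Grasping setter_44.

carry_out --claw '[6,6,6,6,6,6,6,5,4,3,2,1,1,1,1]' --delta_pos '[[-0.1,0,0],[0,0,4],[0,0,4],[0,0,3],[0,0,1.5],[0,0,0.8],[0,0,0],[0,0,0],[0,0,0],[0,0,0],[0,0,0],[0,0,0],[0,0,0],[0,0,0],[0,0,0]]' --angular '[[0,0,0],[0,0,0],[0,0,0],[0,0,0],[0,0,0],[0,0,0],[0,0,0],[0,0,0],[0,0,0],[0,0,0],[0,0,0],[0,0,0],[0,0,0],[0,0,0],[0,0,0]]'

```text
clock: 28.35
position: [0.4243, -0.1365, 0.0674]
ee_rot: [2.221, 2.221, 0.001]
force: [0.7, -0.1, 2.2]
width: 0.229
gripper_force: 50.0
```

```bash
python3 avg.py
```

```text
28.55 [0.4243, -0.1365, 0.0674, 0.8594, -0.2353, 3.7057, 2.2208, 2.2212, 0.0005] [0.     0.     0.     0.4818 0.2958 0.622 ] w mm 20.96634898905112
```

carry_out --claw '[1,1,1,1,1,1,1,1,1,1,1,1,1,1]' --delta_pos '[[0,0,-2],[0,0,-4],[0,0,-2],[-2,-0.4,0],[-3,-0.6,0],[-3,-0.6,0],[-3,-0.6,0],[-1.68,-0.36,0],[0,0,0],[0,0,3],[0,0,3],[0,0,1],[0,0,0],[0,0,0]]' --angular '[[0,0,0],[0,0,0],[0,0,0],[0,0,0],[0,0,0],[0,0,0],[0,0,0],[0,0,0],[0,0,0],[0,0,0],[0,0,0],[0,0,0],[0,0,0],[0,0,0]]'

```text
clock: 29.95
position: [0.3988, -0.2628, 0.0779]
ee_rot: [2.22, 2.222, 0.0]
force: [-0.0, -0.5, -3.1]
width: 0.23
gripper_force: 50.0
```

```bash
python3 avg.py; python3 crop.py g9 .3990 -.2633
```

```text
30.15 [0.3991, -0.2634, 0.0783, -0.0706, 0.0755, -2.7519, 2.2198, 2.2207, 0.0006] [1.000e-04 1.000e-04 1.000e-04 2.902e-01 7.990e-02 7.532e-01] w mm 21.060979738015078
die rim [288.74434336 385.17164595] tcp axis at rim [289.47125127 385.06045774]
```

View pics/g9.png

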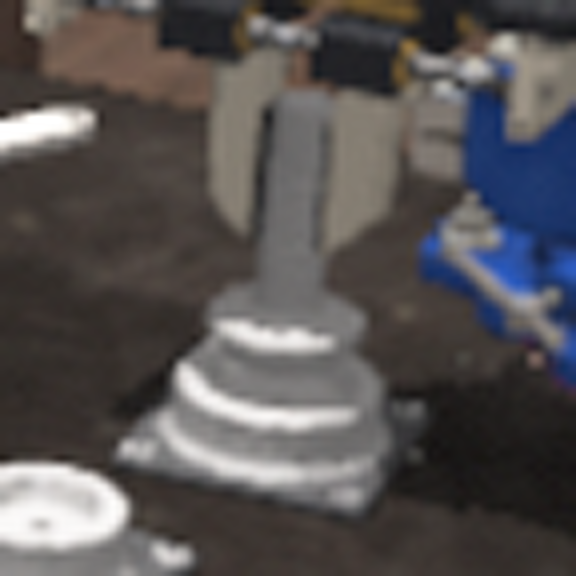

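The nose (centre about (289,316)) lines up with the boss (279,384) once perspective skew is allowed for. Lowering.

carry_out --claw '[1,1,1,1,1,1]' --delta_pos '[[0,0,0.6],[0,0,0.6],[0,0,0.4],[0,0,0.1],[0,0,0],[0,0,0]]' --angular '[[0,0,0],[0,0,0],[0,0,0],[0,0,0],[0,0,0],[0,0,0]]'

```text
clock: 30.8
position: [0.3984, -0.2633, 0.0602]
ee_rot: [2.221, 2.222, 0.0]
force: [0.5, -0.4, -3.0]
width: 0.228
gripper_force: 50.0
```

carry_out --claw '[1,1,1,1]' --delta_pos '[[0,0,0.1],[0,0,0],[0,0,0.1],[0,0,0]]' --angular '[[0,0,0],[0,0,0],[0,0,0],[0,0,0]]'

```text
clock: 31.2
position: [0.3988, -0.2635, 0.0594]
ee_rot: [2.22, 2.221, -0.001]
force: [-3.7, -0.7, 15.8]
width: 0.231
gripper_force: 50.0
```

carry_out --claw '[1,3,5,6,6,6,6,6,6,6,6,6,6,6,6,6,6,6,6]' --delta_pos '[[0,0,-0.1],[0,0,0],[0,0,0],[0,0,0],[0,0,-2],[0,0,-4],[0,0,-4],[0,0,-4],[2.25,0.6,0],[4,1,0],[4,1,0],[4,1,0],[4,1,0],[4,1,0],[3,1,0],[2,0.4,0],[1,0,0],[0,0,0],[0,0,0]]' --angular '[[0,0,0],[0,0,0],[0,0,0],[0,0,0],[0,0,0],[0,0,0],[0,0,0],[0,0,0],[0,0,0],[0,0,0],[0,0,0],[0,0,0],[0,0,0],[0,0,0],[0,0,0],[0,0,0],[0,0,0],[0,0,0],[0,0,0]]'

```text
clock: 33.1
position: [0.4679, 0.0181, 0.199]
ee_rot: [2.222, 2.221, -0.002]
force: [0.3, 0.2, 0.0]
width: 0.655
gripper_force: 0.0
```

```bash
python3 avg.py
```

```text
33.3 [0.468, 0.0178, 0.1991, -0.3128, -0.2251, 0.2567, 2.2233, 2.2193, -0.0013] [1.000e-04 1.000e-04 1.000e-04 7.167e-01 5.250e-01 4.734e-01] w mm 60.055766658160486
```

carry_out --claw '[6,6,6,6,6,6,6,5,4,3,2,1,1,1,1]' --delta_pos '[[0.1,0.1,0],[0,0,4],[0,0,4],[0,0,4],[0,0,3],[0,0,0.9],[0,0,0],[0,0,0],[0,0,0],[0,0,0],[0,0,0],[0,0,0],[0,0,0],[0,0,0],[0,0,0]]' --angular '[[0,0,0],[0,0,0],[0,0,0],[0,0,0],[0,0,0],[0,0,0],[0,0,0],[0,0,0],[0,0,0],[0,0,0],[0,0,0],[0,0,0],[0,0,0],[0,0,0],[0,0,0]]'

```text
clock: 34.8
position: [0.4694, 0.0202, 0.0404]
ee_rot: [2.221, 2.221, 0.0]
force: [-1.0, -0.3, 4.8]
width: 0.19
gripper_force: 50.0
```

```bash
python3 avg.py
```

```text
35.0 [0.4694, 0.0202, 0.0404, -1.0147, -0.4161, 5.6539, 2.221, 2.2214, 0.0001] [0.     0.     0.     0.3154 0.2825 0.4288] w mm 17.19113314967304
```

carry_out --claw '[1,1,1,1,1,1,1,1,1,1,1,1,1,1,1]' --delta_pos '[[0,0,-2],[0,0,-4],[0,0,-4],[-2,-0.6,0],[-3,-0.9,0],[-3.5,-1,0],[-3.5,-1,0],[-2.5,-0.7,0],[-1.05,-0.3,0],[0,0,0],[0,0,3],[0,0,2.4],[0,0,1],[0,0,0],[0,0,0]]' --angular '[[0,0,0],[0,0,0],[0,0,0],[0,0,0],[0,0,0],[0,0,0],[0,0,0],[0,0,0],[0,0,0],[0,0,0],[0,0,0],[0,0,0],[0,0,0],[0,0,0],[0,0,0]]'

```text
clock: 36.5
position: [0.425, -0.1343, 0.0769]
ee_rot: [2.219, 2.223, 0.001]
force: [-0.4, -0.2, -1.2]
width: 0.185
gripper_force: 50.0
```

```bash
python3 avg.py; python3 crop.py g10 .4243 -.1353
```

```text
36.7 [0.4251, -0.135, 0.0771, 0.1903, 0.1924, -2.0307, 2.2198, 2.2212, 0.0012] [1.000e-04 2.000e-04 0.000e+00 6.792e-01 9.630e-02 3.609e-01] w mm 17.280466360885978
die rim [292.18103259 390.72268772] tcp axis at rim [290.88114439 390.21563568]
```

View pics/g10.png

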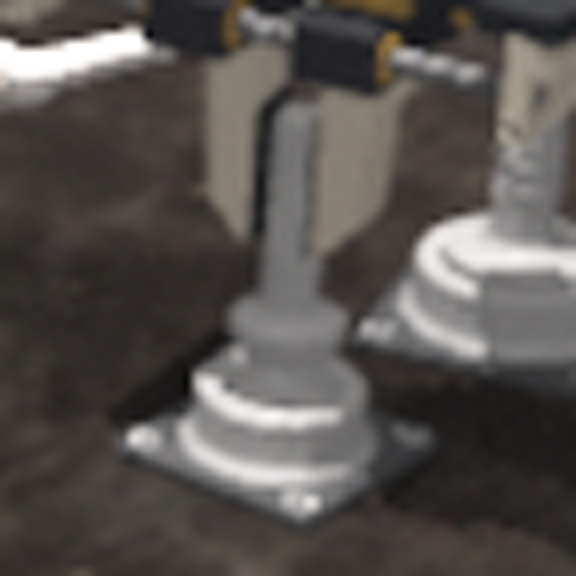

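setter_44 looks seated in die_44 on the right. setter_29's nose at crop (289,325) is over the die_29 boss at (281,390), as expected with skew. Lowering.

carry_out --claw '[1,1,1,1,1,1]' --delta_pos '[[0,0,0.6],[0,0,0.6],[0,0,0.4],[0,0,0.1],[0,0,0],[0,0,0]]' --angular '[[0,0,0],[0,0,0],[0,0,0],[0,0,0],[0,0,0],[0,0,0]]'

```text
clock: 37.35
position: [0.4243, -0.1352, 0.0592]
ee_rot: [-2.221, -2.222, 0.0]
force: [0.1, 0.1, -1.4]
width: 0.189
gripper_force: 50.0
```

carry_out --claw '[1,1,1,1]' --delta_pos '[[0,0,0.1],[0,0,0],[0,0,0.1],[0,0,0]]' --angular '[[0,0,0],[0,0,0],[0,0,0],[0,0,0]]'

```text
clock: 37.75
position: [0.4246, -0.1353, 0.0583]
ee_rot: [2.22, 2.221, -0.001]
force: [-5.9, 0.6, 20.5]
width: 0.185
gripper_force: 50.0
```

Seated. Releasing, lifting, and moving clear for a final look.

carry_out --claw '[1,3,5,6,6,6,6,6,6,6,6,6,6,6]' --delta_pos '[[0,0,-0.1],[0,0,0],[0,0,0],[0,0,0],[0,0,-2],[0,0,-4],[0,0,-5],[0,0,-5],[3,0,-4],[4,0,0],[4,0,0],[3,0,0],[0,0,0],[0,0,0]]' --angular '[[0,0,0],[0,0,0],[0,0,0],[0,0,0],[0,0,0],[0,0,0],[0,0,0],[0,0,0],[0,0,0],[0,0,0],[0,0,0],[0,0,0],[0,0,0],[0,0,0]]'

```text
clock: 39.15
position: [0.4241, 0.0051, 0.2581]
ee_rot: [2.219, 2.224, -0.001]
force: [-0.9, -0.8, 0.1]
width: 0.653
gripper_force: 0.0
```

```bash
python3 avg.py; python3 - <<'E'
from h import *
p=arm.get_image("side")
cv2.imwrite("pics/fin.png",cv2.resize(p["frame"][150:350,190:430,::-1],(720,600),interpolation=cv2.INTER_CUBIC))
E
```

```text
39.35 [0.4242, 0.0038, 0.258, -0.1019, -0.2054, -0.1414, -1.1118, -1.1094, 0.0004] [0.000e+00 2.000e-04 0.000e+00 4.025e-01 7.280e-01 4.364e-01] w mm 59.90274970191325
```

View pics/fin.png

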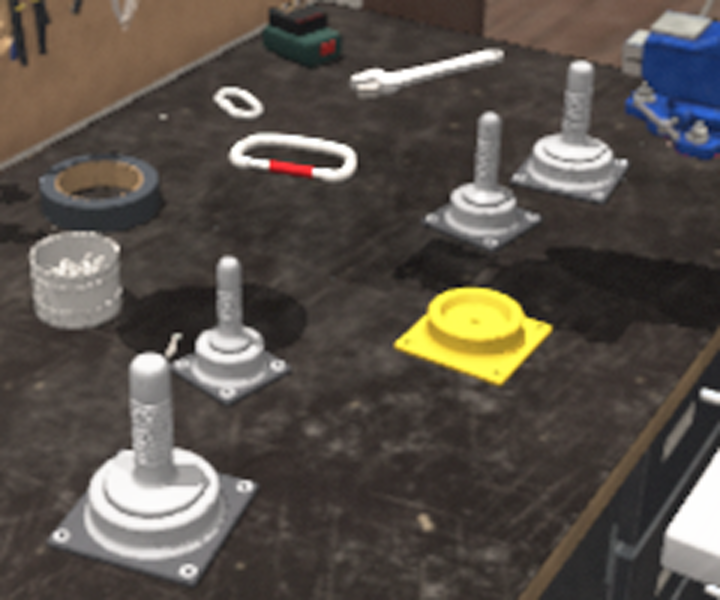

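All four setters stand upright and fully seated: (150,480), (230,340), (487,200) and (577,155). The tin and the carabiner are untouched.

```bash
python3 -c "
from cell import arm
print(arm.sign_off())"
```

```text
the job is handed in; nothing more can be done
None
```

All four setters now stand upright and fully down in the dishes of their own dies, none fell over, the tin and carabiner were left alone, and the job was handed in at about 39 s.

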